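Show an objective's front lens to the inspection camera

ROBOT

A 6-joint arm with a two-finger parallel gripper is mounted at the origin on the work surface. World frame = base frame: x ahead of the robot, y to its left, z up, the work surface at z = 0. Lengths are in mm, angles in degrees, forces in N, time in s.
With the tool pointing down it reaches from about 300 to 850 mm from the base axis. Payload 4.2 kg.
Tool frame: the origin (TCP) lies midway between the tips of the shut fingers; the grasp point (between the pads) lies 19 mm behind it (env.grip_point_offset is the distance from the TCP to the grasp point, in mm); z points along the fingers, x is the direction in which the jaws open and shut, and the axes are right-handed (so a half turn about z gives the same grasp; the last joint's range is limited). The gripper opens to 91 mm and grips with 3 to 60 N. Pads are 32 mm wide; open, the fingers measure 118 mm over their backs; the gripper's body (76 mm by 178 mm) begins 60 mm behind the grasp point.
Start: joints at [-70.417, 18.312, 89.639, -0, 72.044, -1.146], TCP at [203.531, -537.794, 179.676] pointing down, gripper open.
Joint ranges: [-177.97, 177.97], [-48.28, 115.42], [12.27, 149.76], [-77.06, 257.06], [2.81, 150.46], [-146.56, 146.56]. Speed limits (degrees/s): [147.25, 147.25, 180, 180, 180, 180].

INTERFACE

Orientations are given as [roll, pitch, yaw] about the fixed x, y, z axes, in that order (R = Rz(yaw) Ry(pitch) Rx(roll)).
In Python, from workcell import env gives the robot as it stands.
- The arm moves only by the shell command python3 -m pendant 'ROWS' [FORCE]. ROWS is JSON, a list of rows, each an object with "xyz": the shift along the tool's x, y, z in m, a list of three; "roll": the turn about the tool's z in degrees; "jaw": the closure, from 0 (fully open) to 1 (shut). A call has exactly 8 rows; each row is the pose to reach, as a shift and turn from the pose commanded when the call began, along the tool's axes at that moment; what a row does not reach only later rows make up. A row lasts 1/8 s, in which the tool goes at most 62.5 mm and 10.7 degrees, less where a joint would pass 70% of its speed; a pose out of reach is approached as far as the arm can. A call with a gripper value outside its range is refused whole. The fingers move at their own pace and stop on an object; FORCE is the grip in N (left out, the last holds). Time passes only in rows, so rows that repeat a pose let the fingers close, or fill a call up. It gives the time, the measured TCP pose, the force and the opening at its end, in the units of the state.
- env.state(): the state, without advancing time (a new reading comes with each control period).
- env.grab_frame(name): name is "scene" or "top" or "wrist"; returns (picture, depth): 400x640x3 uint8, blue, green, red; 400x640 float32, mm along the optical axis (not along the pixel's ray), 0 where there is no reading.
- env.camera_params(name): a dict with "camera_matrix" (3x3 intrinsics, pixels), "cam_to_world" (4x4, takes a point from camera to world coordinates); the wrist camera has in their place "hand_eye" (4x4, takes a point from camera to tool coordinates, whose origin is the TCP and whose axes are the tool frame's). Camera axes: x right, y up, looking along -z (the intrinsics and any distortion apply to the point x, -y, -z); pixel columns grow to the right and rows downward; lengths in mm; the calibration is good to about 2 mm. A picture is of the moment at which its call begins: read the wrist's pose just before it. camera_params takes no time and is no camera call.
- env.job_done(): hands the job in, once; it reports no verdict.
The state is a dict: "time_s": time; "qpos": joint angles; "qvel": joint speeds; "effort": joint torques, N m; "ee_pos": TCP position; "ee_rot": TCP orientation; "force": force on the tool from outside, world axes, zero at the start; "torque": the same for the moment, N m; "gripper_width": finger opening in mm.
Only numpy, scipy, OpenCV 4.12 (cv2) and the standard library are available. Lean on these libraries where they do the work, as an engineer would, in place of code of your own. Each camera call takes 0.05 s, during which the arm holds its last target. There are 200 camera calls.

TASK

Take the longest of the three microscope objectives out of its cradle by the barrel, keeping the fingers off its nose, and show its front lens to the inspection camera: hold it level in the air with the front lens squarely facing the camera, centred on the camera's axis and 60 mm from the camera's glass. The job finishes with the gripper still holding it there, at rest. Leave the camera, the two shorter objectives, the flask and the bottle where they are.

Things in the scene. Friction and masses are not known exactly. Their poses are not given: they have to be found in the camera images.
- objective_grip (a point): The longest of three metal microscope objectives: 66 mm long in all, 0.18 kg, lying loose and level. Point on its axis at mid barrel, where to grip (near its balance point). Own x runs along the axis towards the front lens, z up at the start. Barrel round, straight, 30 mm diameter, 17 mm either way from this point; behind it a 5 mm long thread of 25 mm diameter, ahead the nose.
- objective: The whole of that objective: same origin and axes as objective_grip.
- objective_lens (a point): Centre of that objective's front lens, the end face of its nose, 44 mm ahead of objective_grip along own x; same axes.
- objective_nose: The stepped, tapering steel nose of that objective, from 17 to 44 mm ahead of objective_grip (29 mm diameter narrowing to 11 mm). Keep the fingers off it. Same origin and axes as objective_grip.
- lens_rest: Fixed base plate 90 x 240 x 8 mm, origin at the centre of its underside, z up. Three places 78 mm apart along own y, each a pair of white V saddles at own x = -11 and +11 mm that carry a barrel along own x, nose to own +x, axis 42 mm above the bench. Saddles are 28 mm wide, less than the barrel: fingers pass down beside it, and it lifts straight out. Any objective may lie in any place.
- medium_objective_grip (a point): Bystander: objective with a short nose, 52 mm long in all, same barrel; point at the middle of its barrel, x towards its front.
- short_objective_grip (a point): Bystander: objective with a stubby nose, 46 mm long in all, same barrel; point at the middle of its barrel, x towards its front.
- focus (a point): Point in the air where the front lens must be: on the optical axis of the inspection camera, 60 mm in front of its glass. Own x runs level from here straight into the camera (the objective's own x must point the same way), z up. It is 130 to 200 mm above the bench, different each time.
- camera_glass (a point): Centre of the camera's front glass, 60 mm from focus along own x; same axes. The camera is a level black cylinder of 38 mm diameter, about 100 mm long, with a white ring light of 50 mm diameter around the glass, clamped at its rear to the column (the clamp slips only above 40 N).
- camera_stand: Stand of the camera, fixed: white base plate 150 (along own x) x 110 x 14 mm, its centre 20 mm along own x from the origin; steel column of 18 mm diameter, 290 mm high, 60 mm along own x from the origin. Origin on the bench under the camera, own x the way from focus into the camera, z up; focus is above own x = -120 mm, with clear bench below.
- flask: Bystander: empty clear plastic culture flask lying flat, 155 x 86 x 36 mm, white cap at own +x; origin on the bench under it.
- cleaner: Bystander: small amber bottle of 38 mm diameter, 85 mm tall, standing; origin at the centre of its underside.
Things that resemble listed ones, but are neither listed nor needed, are in the scene too. Leave any green, purple or turquoise look-alike of the objective alone.

How it is judged:
By the outcome, as a careful person would: the job done as asked, in the order asked, and still so for the second after the job is handed in, while the arm keeps its last pose, push and grip.
It also fails if it takes over 35 s, if anything falls off the work surface, if the arm or the gripper's body presses on something with over 40 N, if the wrist force passes 120 N, or if a joint passes its speed limit or range.

## Working session

There is one attempt and no reset: what is moved stays moved. The work goes in short steps, Python scripts to look and compute and a shell command to move; the robot and the scene stay as the last step left them, time stands still between calls to the robot, and variables do not carry over. Pictures are saved under pics/ and viewed, about 8 in all and at most 12, crops included, and the job is handed in when it is done.

```bash
mkdir -p pics; ls
python3 - <<'E'
from workcell import env
import cv2, numpy as np
for n in ("scene","top"):
    p,d=env.grab_frame(n); cv2.imwrite(f"pics/{n}0.png",p); np.save(f"{n}0.npy",d)
    c=env.camera_params(n); print(n,c)
print(env.camera_params("wrist")); print(env.state(), env.grip_point_offset)
E
```

```text
pics
scene {'camera_matrix': array([[492.47352703,   0.        , 334.31553617],
       [  0.        , 492.47352703, 203.30002214],
       [  0.        ,   0.        ,   1.        ]]), 'cam_to_world': array([[-7.91230007e-01, -3.87848290e-01,  4.72788304e-01,
         1.29976389e+03],
       [ 6.11439203e-01, -5.14226076e-01,  6.01426341e-01,
         9.04791275e+02],
       [ 9.85789584e-03,  7.64947872e-01,  6.44016751e-01,
         1.05550505e+03],
       [ 0.00000000e+00,  0.00000000e+00,  0.00000000e+00,
         1.00000000e+00]])}
top {'camera_matrix': array([[400.02818842,   0.        , 320.54728   ],
       [  0.        , 400.02818842, 200.44237726],
       [  0.        ,   0.        ,   1.        ]]), 'cam_to_world': array([[ 2.69933891e-02,  9.98528894e-01, -4.70255784e-02,
         5.41708898e+02],
       [-9.99635524e-01,  2.69437375e-02, -1.68951291e-03,
         8.94296046e+00],
       [-4.19982615e-04,  4.70540444e-02,  9.98892257e-01,
         1.02360483e+03],
       [ 0.00000000e+00,  0.00000000e+00,  0.00000000e+00,
         1.00000000e+00]])}
{'camera_matrix': array
[... 465 characters left out ...]
00000e+00,
         1.00000000e+00]])}
{'time_s': 0.1, 'qpos': array([-7.04161206e+01,  1.83493785e+01,  8.96982574e+01,  3.98977401e-04,
        7.20434658e+01, -1.14488253e+00]), 'qvel': array([-0.10882864, -0.03165885, -0.16541763,  0.00630172,  0.03989844,
       -0.10102458]), 'effort': array([ 3.88536791e-04, -4.13335419e+01, -2.32508719e+01,  7.28093041e-02,
        4.20504820e-02, -6.29132774e-05]), 'ee_pos': array([ 203.36576473, -537.30973447,  178.89820238]), 'ee_rot': array([-1.79997800e+02,  9.10759512e-02, -6.92713596e+01]), 'force': array([-0.08272355,  0.18791333, -0.36639965]), 'torque': array([ 0.00086784, -0.0039048 , -0.03322389]), 'gripper_width': 91.28687954874265} 18.8
```

View pics/top0.png

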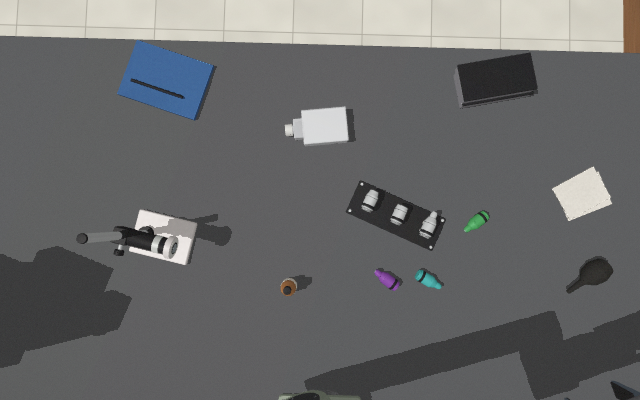

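View pics/scene0.png

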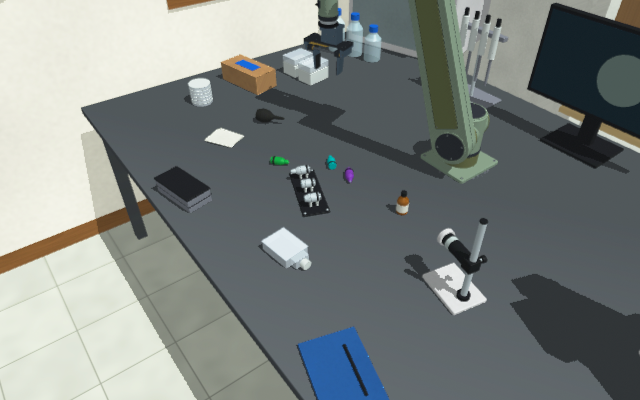

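The top view shows the three objectives at (370,200), (400,213) and (430,224). The last looks longest, with its nose up and to the right. The inspection camera is at about (150,240), facing right.

```bash
cat > h.py <<'E'
from workcell import env
import numpy as np, cv2
from scipy.spatial.transform import Rotation as Rn
def pose():
    s=env.state(); T=np.eye(4); T[:3,:3]=Rn.from_euler('xyz',s['ee_rot'],degrees=True).as_matrix(); T[:3,3]=s['ee_pos']; return T
def grab(n):
    c=env.camera_params(n); M=pose()@c['hand_eye'] if n=='wrist' else c['cam_to_world']
    p,d=env.grab_frame(n); return p,d,c['camera_matrix'],M
def ray(K,M,u,v):
    d=np.stack([(np.asarray(u)-K[0,2])/K[0,0],-(np.asarray(v)-K[1,2])/K[1,1],-np.ones(np.shape(u))],-1)
    return M[:3,3], d@M[:3,:3].T      # point = o + depth*dir
def onplane(K,M,u,v,z):
    o,d=ray(K,M,u,v); return o+((z-o[2])/d[...,2])[...,None]*d
def cloud(K,M,D):
    v,u=np.mgrid[:D.shape[0],:D.shape[1]]; o,d=ray(K,M,u,v); P=o+D[...,None]*d; P[D<=0]=np.nan; return P
E
python3 - <<'E'
from h import *
for n in("top","scene"):
    c=env.camera_params(n); P=cloud(c['camera_matrix'],c['cam_to_world'],np.load(n+"0.npy"))
    if n=="top":
        K,M=c['camera_matrix'],c['cam_to_world']
        print("bary",onplane(K,M,np.array([370.,400,430]),np.array([200.,213,224]),45).round())
        print("rest corners",onplane(K,M,np.array([361.,348,444,431]),np.array([182.,211,219,248]),8).round())
    # camera tube points
    m=(P[...,2]>90)&(P[...,2]<320)&(P[...,1]>150)&(P[...,1]<650)&(P[...,0]>300)&(P[...,0]<700)
    q=P[m]; im=cv2.imread(f"pics/{n}0.png")
    print(n,len(q)); 
    g=im[m].mean(1)
    for y in range(280,560,20):
        s=q[(q[:,1]>=y)&(q[:,1]<y+20)]
        if len(s): print(y,len(s),s.mean(0).round(),s.min(0).round(),s.max(0).round())
t=cv2.imread("pics/top0.png"); s=cv2.imread("pics/scene0.png")
a=cv2.resize(t[190:280,70:230],None,fx=5,fy=5,interpolation=2)[:, :800]
cv2.imwrite("pics/c1.png",cv2.resize(t[175:260,335:455],None,fx=6,fy=6,interpolation=2))
E
```

```text
bary [[ 592. -110.   45.]
 [ 562. -184.   45.]
 [ 537. -258.   45.]]
rest corners [[ 639.  -91.    8.]
 [ 565.  -60.    8.]
 [ 551. -304.    8.]
 [ 477. -272.    8.]]
top 1616
320 223 [474. 333. 149.] [448. 326. 117.] [496. 340. 166.]
340 156 [475. 351. 155.] [448. 340. 137.] [496. 360. 167.]
360 161 [480. 370. 153.] [458. 360. 139.] [499. 380. 161.]
380 165 [485. 390. 153.] [462. 380. 140.] [503. 400. 160.]
400 163 [489. 410. 153.] [468. 400. 139.] [507. 420. 160.]
420 377 [495. 435. 196.] [472. 420. 125.] [511. 440. 290.]
440 371 [489. 446. 204.] [452. 440. 125.] [515. 459. 293.]
scene 1231
320 56 [488. 335. 151.] [466. 327. 113.] [499. 340. 167.]
340 137 [483. 348. 151.] [452. 340. 113.] [500. 360. 167.]
360 103 [489. 370. 151.] [466. 360. 131.] [503. 380. 162.]
380 99 [493. 390. 150.] [470. 380. 125.] [507. 400. 161.]
400 107 [497. 410. 151.] [477. 400. 131.] [510. 420. 160.]
420 109 [504. 430. 154.] [476. 420. 123.] [515. 440. 289.]
440 553 [501. 451. 194.] [454. 440.  90.] [521. 460. 292.]
460 67 [489. 462. 142.] [457. 460. 121.] [512. 465. 159.]
```

View pics/c1.png

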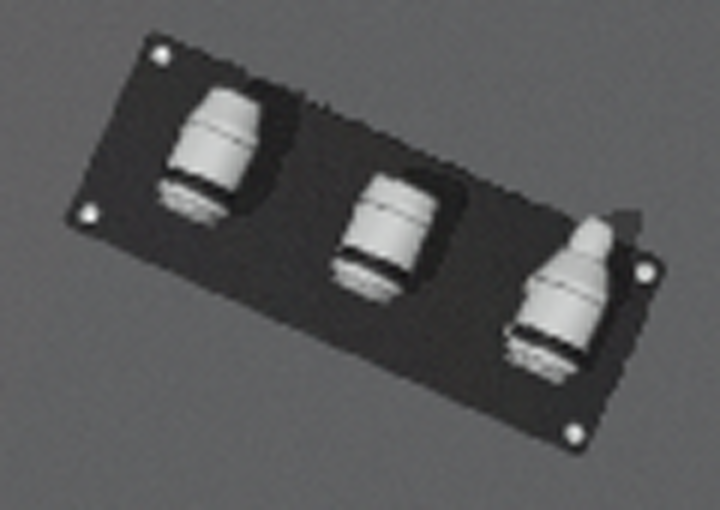

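```bash
python3 -m pendant '[{"xyz":[-0.02,-0.055,0],"roll":6,"jaw":0},{"xyz":[-0.04,-0.11,0],"roll":12,"jaw":0},{"xyz":[-0.06,-0.17,0],"roll":18,"jaw":0},{"xyz":[-0.08,-0.23,0],"roll":24,"jaw":0},{"xyz":[-0.1,-0.29,0],"roll":30,"jaw":0},{"xyz":[-0.12,-0.35,0],"roll":36,"jaw":0},{"xyz":[-0.143,-0.409,0],"roll":43,"jaw":0},{"xyz":[-0.143,-0.409,0],"roll":43,"jaw":0}]' 20
python3 -m pendant '[{"xyz":[0,0,0],"roll":0,"jaw":0},{"xyz":[0,0,0],"roll":0,"jaw":0},{"xyz":[0,0,0],"roll":0,"jaw":0},{"xyz":[0,0,0],"roll":0,"jaw":0},{"xyz":[0,0,0],"roll":0,"jaw":0},{"xyz":[0,0,0],"roll":0,"jaw":0},{"xyz":[0,0,0],"roll":0,"jaw":0},{"xyz":[0,0,0],"roll":0,"jaw":0}]'
python3 - <<'E'
from h import *
p,D,K,M=grab("wrist"); cv2.imwrite("pics/w1.png",p); np.savez("w1.npz",D=D,K=K,M=M)
E
```

```text
time_s: 1.1
ee_pos: [537.8, -256.2, 178.8]
ee_rot: [180.0, 0.1, -112.0]
force: [-0.1, 0.0, -0.8]
gripper_width: 91.4
time_s: 2.1
ee_pos: [535.5, -259.2, 179.7]
ee_rot: [-180.0, -0.0, -112.3]
force: [-0.8, -0.1, -0.6]
gripper_width: 91.4
```

View pics/w1.png

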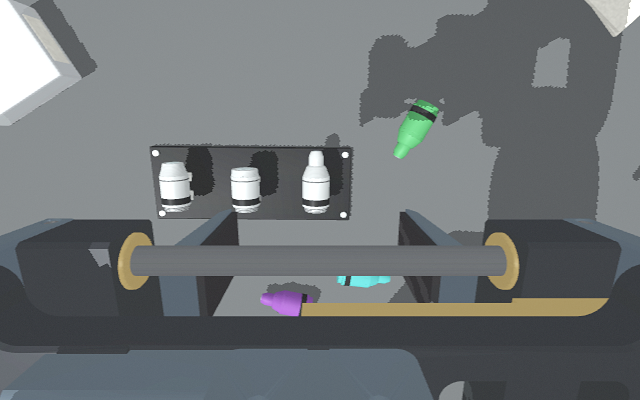

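The longest objective is at (316,185) in the wrist view, with its nose tip at (316,151) and its rear at (316,213). Next I measure its axis from the silhouette and the depth.

Run:
```python
from h import *
z=np.load("w1.npz"); D,K,M=z['D'],z['K'],z['M']; p=cv2.imread("pics/w1.png")
P=cloud(K,M,D); mid=[]
for v in range(150,215,3):
    r=p[v,290:345].min(-1)>105; u=np.flatnonzero(r)+290
    if len(u)<5: print(v,len(u)); continue
    a,b=onplane(K,M,np.array([u.min()-.5,u.max()+.5]),np.array([v,v]),42.)
    print(v,u.min(),u.max(),((a+b)/2).round(1),"w",round(np.linalg.norm(b-a),1),"ztop",np.nanmax(P[v,u,2]).round(1)); mid.append((a+b)/2)
mid=np.array(mid)[1:]
vx,vy,x0,y0=cv2.fitLine(mid[:,:2].astype(np.float32),cv2.DIST_HUBER,0,.01,.01).ravel(); print("axis yaw",np.degrees(np.arctan2(vy,vx)),x0,y0)
q=P[140:220,285:350].reshape(-1,3); q=q[(q[:,2]>35)&(q[:,2]<62)]
a=np.radians(-22.3); x=np.array([np.cos(a),np.sin(a)]);yv=np.array([-x[1],x[0]])
s=(q[:,:2]-[535.5,-259.2])@x; t=(q[:,:2]-[535.5,-259.2])@yv
print("along",s.min(),s.max(),"across",t.min(),t.max())
for k in range(-40,50,6):
    m=(s>=k)&(s<k+6)
    if m.any(): print(k,m.sum(),q[m,2].max().round(1),t[m].mean().round(1),t[m].min().round(1),t[m].max().round(1))
# screws
g=cv2.inRange(p,(180,)*3,(255,)*3); n,_,st,c=cv2.connectedComponentsWithStats(g)
S=[c[i] for i in range(1,n) if st[i,4]<60 and 140<c[i][0]<360 and 140<c[i][1]<225]
S=np.array(S); print(S.round(1)); print(onplane(K,M,S[:,0],S[:,1],8.).round(1))
```

```text
150 0
153 310 344 [ 561.3 -281.3   42. ] w 37.8 ztop 48.0
156 309 344 [ 558.5 -279.6   42. ] w 38.9 ztop 49.8
159 308 323 [ 560.  -267.3   42. ] w 17.3 ztop 50.7
162 308 323 [ 557.  -266.1   42. ] w 17.4 ztop 49.7
165 307 323 [ 554.2 -264.3   42. ] w 18.5 ztop 50.8
168 305 326 [ 550.9 -263.6   42. ] w 24.0 ztop 53.1
171 304 327 [ 547.9 -262.3   42. ] w 26.2 ztop 53.9
174 303 328 [ 544.8 -261.1   42. ] w 28.5 ztop 54.7
177 302 329 [ 541.7 -259.8   42. ] w 30.8 ztop 56.8
180 303 329 [ 538.4 -259.    42. ] w 29.7 ztop 57.3
183 302 329 [ 535.5 -257.2   42. ] w 30.9 ztop 57.2
186 302 329 [ 532.4 -256.    42. ] w 31.0 ztop 57.5
189 302 329 [ 529.2 -254.7   42. ] w 31.0 ztop 57.7
192 302 329 [ 526.1 -253.4   42. ] w 31.1 ztop 58.0
195 302 329 [ 522.9 -252.1   42. ] w 31.2 ztop 57.5
198 303 327 [ 519.9 -250.2   42. ] w 27.9 ztop 57.6
201 0
204 3
207 304 327 [ 510.1 -246.8   42. ] w 27.0 ztop 56.8
210 305 326 [ 506.8 -245.5   42. ] w 24.8 ztop 55.0
213 312 344 [ 498.2 -257.2   42. ] w 37.3 ztop 10.8
axis yaw -22.348682 532.1955 -255.88019
along -31.413357371122313 34.813668515620684 across -12.074836861038643 16.87075614098261
-34 68 56.1 2.9 -10.0 14.7
-28 109 58.2 1.9 -12.1 16.9
-22 149 58.2 2.5 -12.0 16.8
-16 144 57.6 2.1 -12.0 16.7
-10 149 58.0 2.5 -12.0 16.7
-4 148 57.8 2.3 -11.9 16.6
2 151 57.3 2.2 -12.0 16.8
8 148 56.8 2.2 -10.8 15.5
14 118 53.9 2.0 -8.5 13.2
20 78 50.8 1.7 -5.2 8.8
26 81 50.7 2.0 -5.2 8.8
32 33 48.0 1.9 -4.1 7.7
[[155.  152.6]
 [344.6 154.5]
 [254.5 168. ]
 [189.3 176.4]
 [258.  177. ]
 [258.  181. ]
 [191.3 194.6]
 [189.  203. ]
 [182.  209. ]
 [161.7 212.9]
 [343.  214.5]]
[[ 635.2  -92.4    8. ]
 [ 548.1 -299.6    8. ]
 [ 574.  -193.7    8. ]
 [ 594.5 -116.6    8. ]
 [ 562.4 -193.     8. ]
 [ 558.  -191.     8. ]
 [ 573.5 -108.4    8. ]
 [ 565.1 -100.8    8. ]
 [ 561.6  -89.2    8. ]
 [ 566.6  -63.5    8. ]
 [ 479.5 -270.9    8. ]]
```

Two measurements agree on the grip point: (527.8, -253.5) from the silhouette and (527.8, -253.8) from the rest's screws. The length comes out at 66.2 mm and the axis yaw at about -22.5°. I'll grip 2 mm further back, to stay clear of the nose.

```bash
python3 -m pendant '[{"xyz":[-0.0024,0.0113,0.03],"roll":0.2,"jaw":0.33},{"xyz":[-0.0024,0.0113,0.06],"roll":0.2,"jaw":0.33},{"xyz":[-0.0024,0.0113,0.09],"roll":0.2,"jaw":0.33},{"xyz":[-0.0024,0.0113,0.105],"roll":0.2,"jaw":0.33},{"xyz":[-0.0024,0.0113,0.11],"roll":0.2,"jaw":0.33},{"xyz":[-0.0024,0.0113,0.11],"roll":0.2,"jaw":0.33},{"xyz":[-0.0024,0.0113,0.11],"roll":0.2,"jaw":0.33},{"xyz":[-0.0024,0.0113,0.11],"roll":0.2,"jaw":0.33}]'
```

```text
time_s: 3.15
ee_pos: [526.4, -253.0, 70.5]
ee_rot: [-179.9, -0.0, -112.5]
force: [-0.4, -0.5, -0.6]
gripper_width: 61.0
```

```bash
python3 -m pendant '[{"xyz":[0,0,0.012],"roll":0.1,"jaw":0.33},{"xyz":[0,0,0.024],"roll":0.1,"jaw":0.33},{"xyz":[0,0,0.036],"roll":0.1,"jaw":0.33},{"xyz":[0,0,0.044],"roll":0.1,"jaw":0.33},{"xyz":[0,0,0.047],"roll":0.1,"jaw":0.33},{"xyz":[0,0,0.047],"roll":0.1,"jaw":0.33},{"xyz":[0,0,0.047],"roll":0.1,"jaw":0.33},{"xyz":[0,0,0.047],"roll":0.1,"jaw":0.33}]'
python3 - <<'E'
from h import *
p,D,K,M=grab("wrist"); cv2.imwrite("pics/w2.png",p)
E
```

```text
time_s: 4.15
ee_pos: [526.2, -252.9, 23.1]
ee_rot: [-180.0, -0.0, -112.6]
force: [0.1, -0.7, 0.2]
gripper_width: 61.0
```

View pics/w2.png

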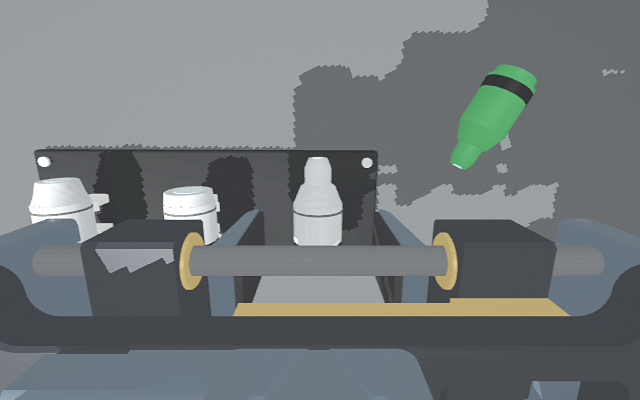

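The barrel at (318,225) sits centred between the fingers at (245) and (385), clear of the nose. I close now and then lift.

```bash
python3 -m pendant '[{"xyz":[0,0,0],"roll":0,"jaw":0.5},{"xyz":[0,0,0],"roll":0,"jaw":0.6},{"xyz":[0,0,0],"roll":0,"jaw":0.7},{"xyz":[0,0,0],"roll":0,"jaw":0.8},{"xyz":[0,0,0],"roll":0,"jaw":0.8},{"xyz":[0,0,0],"roll":0,"jaw":0.8},{"xyz":[0,0,0],"roll":0,"jaw":0.8},{"xyz":[0,0,0],"roll":0,"jaw":0.8}]' 35
python3 -m pendant '[{"xyz":[0,0,-0.004],"roll":0,"jaw":0.8},{"xyz":[0,0,-0.012],"roll":0,"jaw":0.8},{"xyz":[0,0,-0.03],"roll":0,"jaw":0.8},{"xyz":[0,0,-0.06],"roll":0,"jaw":0.8},{"xyz":[0,0,-0.09],"roll":0,"jaw":0.8},{"xyz":[0,0,-0.11],"roll":0,"jaw":0.8},{"xyz":[0,0,-0.12],"roll":0,"jaw":0.8},{"xyz":[0,0,-0.12],"roll":0,"jaw":0.8}]'
```

```text
time_s: 5.2
ee_pos: [525.9, -252.8, 22.7]
ee_rot: [-180.0, -0.0, -112.6]
force: [-0.1, 0.5, 0.6]
gripper_width: 18.2
time_s: 6.2
ee_pos: [526.1, -252.9, 143.3]
ee_rot: [-179.9, -0.0, -112.6]
force: [0.5, -0.4, 0.1]
gripper_width: 18.3
```

The opening of 18.2 mm is the commanded value, not the 30 mm barrel, so it slipped or missed. I look before going on.

Run:
```python
from h import *
p,D,K,M=grab("wrist"); cv2.imwrite("pics/w3.png",p); np.savez("w3.npz",D=D,K=K,M=M)
```

```text
(no output)
```

View pics/w3.png

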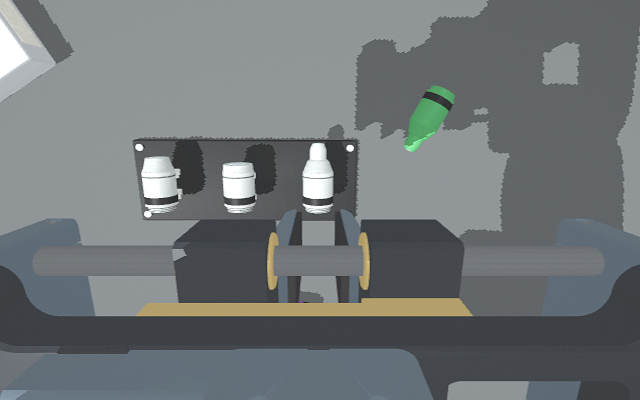

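The objective still lies in its cradle at (318,185), and the shut fingers are at about (318,230). Before retrying I check from depth where the fingertips really are and whether the objective moved.

Run:
```python
from h import *
z=np.load("w3.npz"); D,K,M=z['D'],z['K'],z['M']
P=cloud(K,M,D)
q=P[120:220,285:345].reshape(-1,3); q=q[(q[:,2]>35)&(q[:,2]<62)]
a=np.radians(-22.5); x=np.array([np.cos(a),np.sin(a)]);yv=np.array([-x[1],x[0]])
s=(q[:,:2]-[527.8,-253.6])@x; t=(q[:,:2]-[527.8,-253.6])@yv
print("along",s.min(),s.max(),"across",t.min(),t.max(),"zmax",q[:,2].max())
T=M@np.linalg.inv(env.camera_params("wrist")['hand_eye'])
Q=(P-T[:3,3])@T[:3,:3]   # tool coords
m=(D>0)&(np.abs(Q[...,0])<40)&(Q[...,2]<30)&(Q[...,2]>-75)
q=Q[m]; print(len(q))
for k in range(-75,30,6):
    r=q[(q[:,2]>=k)&(q[:,2]<k+6)]
    if len(r): print(k,len(r),"min",r.min(0).round(),"max",r.max(0).round(), "gap", r[r[:,0]<0][:,0].max().round() if (r[:,0]<0).any() else None, r[r[:,0]>0][:,0].min().round() if (r[:,0]>0).any() else None)
s=env.state(); print(s['ee_pos'],s['gripper_width'],s['qpos'].round(1))
```

```text
along -22.265804346792212 44.12656641294905 across -14.738965847255763 15.049602235409258 zmax 58.08001466115985
1324
-75 275 min [-18. -19. -75.] max [ 19.  15. -69.] gap -9.0 9.0
-69 237 min [-19. -19. -69.] max [ 20.  14. -63.] gap -9.0 9.0
-63 213 min [-19. -19. -63.] max [ 20.  14. -57.] gap -9.0 9.0
-57 194 min [-19. -19. -57.] max [ 20.  15. -51.] gap -9.0 9.0
-51 176 min [-18. -19. -51.] max [ 19.  -3. -45.] gap -9.0 10.0
-45 107 min [-18. -19. -45.] max [ 18.   1. -39.] gap -9.0 10.0
-39 122 min [-16. -19. -39.] max [ 16.   1. -34.] gap -9.0 10.0
[ 525.62759041 -252.66687941  142.38535675] 18.04206154353478 [-26.8  20.5  91.9  -0.   67.6  85.8]
```

Run:
```python
from h import *
z=np.load("w3.npz"); D,K,M=z['D'],z['K'],z['M']
P=cloud(K,M,D); T=M@np.linalg.inv(env.camera_params("wrist")['hand_eye']); Q=(P-T[:3,3])@T[:3,:3]
f=Q[200:310,275:300].reshape(-1,3); f=f[(f[:,2]<-5)]
print("finger tip z", np.percentile(f[:,2],[95,99,100]).round(1), "y",f[:,1].min().round(1))
for (u,v) in [(286,212),(286,220),(290,230),(345,213),(345,225),(230,235),(230,260),(400,235),(318,260),(318,310),(318,330),(20,250),(620,250),(50,230),(318,230),(318,290)]: print((u,v),Q[v,u].round(1),P[v,u].round(0))
s=Q[230:335,0:640].reshape(-1,3); s=s[(s[:,2]<20)]
print("body z max for |x|>30:", s[np.abs(s[:,0])>30][:,2].max())
```

```text
finger tip z [-49.9 -38.7 -34. ] y -38.0
(286, 212) [-16.7 -18.7 -40.2] [ 550. -245.  184.]
(286, 220) [-15.2 -19.2 -56. ] [ 550. -246.  199.]
(290, 230) [-12.1 -18.7 -69.1] [ 548. -249.  212.]
(345, 213) [ 15.1 -18.6 -42.1] [ 538. -274.  185.]
(345, 225) [ 13.4 -18.9 -62.6] [ 538. -272.  206.]
(230, 235) [ -21.5  -39.4 -130.3] [ 571. -248.  274.]
(230, 260) [ -20.1  -35.5 -136.6] [ 566. -248.  280.]
(400, 235) [  20.9  -39.6 -130.8] [ 554. -287.  274.]
(318, 260) [   0.5  -32.3 -129.7] [ 556. -266.  273.]
(318, 310) [   0.5  -25.8 -141.9] [ 550. -263.  285.]
(318, 330) [   0.5  -27.7 -151.4] [ 551. -264.  295.]
(20, 250) [ -73.1  -36.1 -132.2] [ 587. -199.  275.]
(620, 250) [  73.6  -36.8 -133.8] [ 532. -335.  277.]
(50, 230) [ -72.6  -38.2 -123.3] [ 589. -200.  267.]
(318, 230) [  0.9  57.6 143.3] [ 473. -232.   -0.]
(318, 290) [  1.  136.2 145.3] [ 400. -202.   -2.]
body z max for |x|>30: -112.34900615723643
```

The whole gripper sits 34 mm higher than the stated TCP. The tips are at tool z ≈ -34 and the body starts at ≈ -112, which matches 60 mm behind a grasp point at -53. The first close therefore passed just over the barrel, and the objective hasn't moved. I'll regrasp with the TCP at z ≈ -11, which puts the tips at about 23.

```bash
python3 -m pendant '[{"xyz":[0,0,0],"roll":0,"jaw":0.33},{"xyz":[0,0,0.02],"roll":0,"jaw":0.33},{"xyz":[0,0,0.045],"roll":0,"jaw":0.33},{"xyz":[0,0,0.065],"roll":0,"jaw":0.33},{"xyz":[0,0,0.08],"roll":0,"jaw":0.33},{"xyz":[0,0,0.095],"roll":0,"jaw":0.33},{"xyz":[0,0,0.105],"roll":0,"jaw":0.33},{"xyz":[0,0,0.105],"roll":0,"jaw":0.33}]'
python3 -m pendant '[{"xyz":[0,0,0.01],"roll":0,"jaw":0.33},{"xyz":[0,0,0.02],"roll":0,"jaw":0.33},{"xyz":[0,0,0.03],"roll":0,"jaw":0.33},{"xyz":[0,0,0.038],"roll":0,"jaw":0.33},{"xyz":[0,0,0.045],"roll":0,"jaw":0.33},{"xyz":[0,0,0.049],"roll":0,"jaw":0.33},{"xyz":[0,0,0.049],"roll":0,"jaw":0.33},{"xyz":[0,0,0.049],"roll":0,"jaw":0.33}]'
```

```text
time_s: 7.25
ee_pos: [525.5, -252.6, 36.9]
ee_rot: [179.9, 0.0, -112.6]
force: [-0.2, -0.2, -0.1]
gripper_width: 60.7
time_s: 8.25
ee_pos: [526.1, -252.9, -11.1]
ee_rot: [-180.0, -0.0, -112.6]
force: [-0.8, -0.3, 1.4]
gripper_width: 61.0
```

```bash
python3 -m pendant '[{"xyz":[0,0,0],"roll":0,"jaw":0.45},{"xyz":[0,0,0],"roll":0,"jaw":0.55},{"xyz":[0,0,0],"roll":0,"jaw":0.62},{"xyz":[0,0,0],"roll":0,"jaw":0.7},{"xyz":[0,0,0],"roll":0,"jaw":0.8},{"xyz":[0,0,0],"roll":0,"jaw":0.8},{"xyz":[0,0,0],"roll":0,"jaw":0.8},{"xyz":[0,0,0],"roll":0,"jaw":0.8}]' 35
```

```text
time_s: 9.25
ee_pos: [526.0, -252.5, -11.3]
ee_rot: [180.0, 0.0, -112.6]
force: [1.1, 3.5, 0.8]
gripper_width: 28.9
```

```bash
python3 -m pendant '[{"xyz":[0,0,-0.004],"roll":0,"jaw":0.8},{"xyz":[0,0,-0.012],"roll":0,"jaw":0.8},{"xyz":[0,0,-0.03],"roll":0,"jaw":0.8},{"xyz":[0,0,-0.055],"roll":0,"jaw":0.8},{"xyz":[0,0,-0.085],"roll":0,"jaw":0.8},{"xyz":[0,0,-0.105],"roll":0,"jaw":0.8},{"xyz":[0,0,-0.12],"roll":0,"jaw":0.8},{"xyz":[0,0,-0.12],"roll":0,"jaw":0.8}]'
python3 - <<'E'
from h import *
p,D,K,M=grab("wrist"); cv2.imwrite("pics/w4.png",p); np.savez("w4.npz",D=D,K=K,M=M)
P=cloud(K,M,D); T=M@np.linalg.inv(env.camera_params("wrist")['hand_eye']); Q=(P-T[:3,3])@T[:3,:3]
m=(D>0)&(Q[...,2]>-85)&(Q[...,2]<-25)&(np.abs(Q[...,0])<14)&(Q[...,1]<10)
q=Q[m]; print(len(q),q.min(0),q.max(0))
for k in range(-50,10,5):
    r=q[(q[:,1]>=k)&(q[:,1]<k+5)]
    if len(r)>3: print(k,len(r),r.min(0).round(1),r.max(0).round(1),r.mean(0).round(1))
E
```

```text
time_s: 10.25
ee_pos: [526.5, -253.3, 109.8]
ee_rot: [-179.9, -0.0, -112.6]
force: [0.6, 0.6, -1.6]
gripper_width: 28.8
4007 [-13.99696479 -46.49426459 -83.53368461] [ 13.98461336   9.99165892 -49.11740847]
-50 109 [ -5.2 -46.5 -59. ] [  5.9 -45.  -49.1] [  0.4 -45.8 -55.5]
-45 331 [ -7.2 -45.  -61.8] [  7.9 -40.  -51.6] [  0.3 -42.4 -58. ]
-40 332 [ -7.2 -40.  -62.3] [  7.9 -35.  -54.4] [  0.4 -37.5 -59.1]
-35 368 [ -8.3 -35.  -62.9] [  9.  -30.  -52.6] [  0.4 -32.3 -59.1]
-30 556 [-11.4 -30.  -66.6] [ 12.2 -25.  -51.2] [  0.3 -27.5 -61.1]
-25 626 [-13.5 -25.  -67.7] [ 13.6 -20.  -50.6] [  0.3 -22.5 -62.9]
-20 642 [-14.  -20.  -78.1] [ 13.9 -15.  -53.2] [  0.1 -17.6 -64.8]
-15 535 [-13.8 -15.  -69.1] [ 13.9 -10.  -56.1] [  0.1 -12.5 -65.1]
-10 72 [-13.9 -10.  -65.4] [ 14.   -6.4 -56.3] [ -1.1  -9.  -61.1]
0 13 [-13.9   2.5 -83. ] [  3.9   4.9 -67.7] [ -1.5   4.6 -69.1]
5 422 [-14.    5.  -83.5] [ 13.7  10.  -58.3] [  0.4   7.8 -66.4]
```

View pics/w4.png

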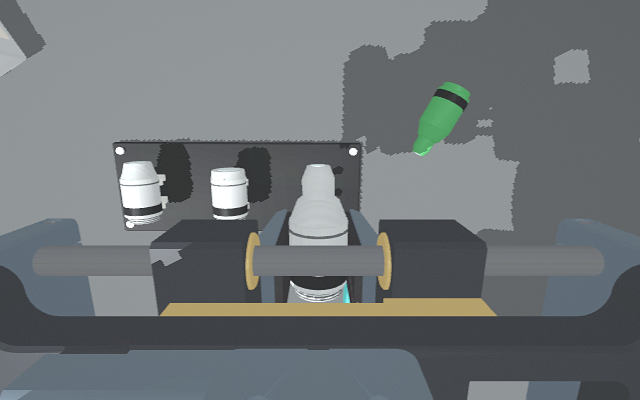

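It's held (28.8 mm opening), level, with the lens at tool (0.3, -46.3, -53.5). Next I fit the camera tube and column from the saved scene and top depth.

```bash
cat > fit.py <<'E'
from h import *
from scipy.optimize import least_squares
def tube(q,r=19.,y0=390.):
    # axis: x=a+b(y-y0), z=c+d(y-y0)
    def res(p):
        u=np.array([p[1],1,p[3]]);u/=np.linalg.norm(u); w=q-[p[0],y0,p[2]]
        return np.linalg.norm(w-np.outer(w@u,u),axis=1)-r
    s=least_squares(res,[482,.22,142,0],loss='soft_l1'); return s.x,np.abs(res(s.x)).mean()
E
python3 - <<'E'
from fit import *
for n in("top","scene"):
    c=env.camera_params(n); P=cloud(c['camera_matrix'],c['cam_to_world'],np.load(n+"0.npy")).reshape(-1,3)
    q=P[(P[:,2]>120)&(P[:,2]<180)&(P[:,1]>360)&(P[:,1]<415)&(P[:,0]>430)&(P[:,0]<540)]
    p,e=tube(q); print(n,len(q),p.round(3),"err",e.round(2),"yaw",(90-np.degrees(np.arctan(p[1]))).round(2))
    u=np.array([p[1],1]);u/=np.hypot(*u)
    k=P[(P[:,2]>185)&(P[:,2]<280)&(P[:,1]>400)&(P[:,1]<500)&(P[:,0]>430)&(P[:,0]<560)]
    s=least_squares(lambda a:np.hypot(k[:,0]-a[0],k[:,1]-a[1])-9,[500,450],loss='soft_l1'); col=s.x
    a0=np.array([p[0],390.]); sc=(col-a0)@u; print(" column",col.round(1),len(k),"off axis",((col-a0)@[-u[1],u[0]]).round(1))
    print(" glass from column",(a0+(sc-120)*u).round(1),"focus",(a0+(sc-180)*u).round(1))
    g=P[(P[:,2]>110)&(P[:,2]<175)&(P[:,1]>300)&(P[:,1]<370)&(P[:,0]>430)&(P[:,0]<520)]
    al=(g[:,:2]-a0)@u; r=np.hypot((g[:,:2]-a0)@[-u[1],u[0]],g[:,2]-p[2])
    for b in range(-70,-25,4):
        m=(al>=b)&(al<b+4)
        if m.any(): print("  ",b,m.sum(),"rmax",r[m].max().round(1),"rmin",r[m].min().round(1))
    f=al[r<22]; f=f[f<-40]; print(" inner-face along",np.percentile(f,[5,50,95]).round(1) if len(f) else None," -> glass",a0+np.median(f)*u if len(f) else None)
E
```

```text
top 448 [ 4.83057e+02  2.22000e-01  1.38344e+02 -1.70000e-02] err 0.96 yaw 77.46
 column [495.3 447. ] 240 off axis 0.4
 glass from column [469.7 329.8] focus [456.6 271.2]
   -66 2 rmax 8.9 rmin 3.4
   -62 139 rmax 28.5 rmin 1.4
   -58 46 rmax 26.9 rmin 23.0
   -54 41 rmax 27.8 rmin 21.0
   -50 39 rmax 29.1 rmin 22.6
   -46 15 rmax 20.8 rmin 17.3
   -42 28 rmax 22.6 rmin 15.4
   -38 35 rmax 21.5 rmin 16.1
   -34 38 rmax 22.7 rmin 16.8
   -30 33 rmax 21.2 rmin 15.7
   -26 29 rmax 22.6 rmin 17.2
 inner-face along [-61.8 -60.3 -40.9]  -> glass [469.9642393  331.13432582]
scene 280 [ 4.84039e+02  2.15000e-01  1.38749e+02 -1.70000e-02] err 1.53 yaw 77.85
 column [496.4 447.3] 225 off axis 0.0
 glass from column [471.1 330. ] focus [458.5 271.3]
   -62 4 rmax 24.3 rmin 20.3
   -58 19 rmax 28.1 rmin 21.8
   -54 22 rmax 27.5 rmin 21.7
   -50 45 rmax 28.8 rmin 16.1
   -46 43 rmax 30.9 rmin 15.9
   -42 20 rmax 23.2 rmin 16.1
   -38 17 rmax 22.4 rmin 15.1
   -34 16 rmax 21.7 rmin 14.6
   -30 20 rmax 23.1 rmin 17.0
   -26 20 rmax 23.1 rmin 16.6
 inner-face along [-56.8 -45.  -40.4]  -> glass [474.57170444 346.03793153]
```

Both views agree: glass ≈ (470, 330), yaw ≈ 77.6°, axis height about 138–142. I carry it in two calls to a standoff above and behind the focus.

```bash
python3 -m pendant '[{"xyz":[-0.012,0.008,-0.01],"roll":-3,"jaw":0.8},{"xyz":[-0.036,0.023,-0.02],"roll":-9,"jaw":0.8},{"xyz":[-0.064,0.042,-0.03],"roll":-17,"jaw":0.8},{"xyz":[-0.094,0.061,-0.04],"roll":-25,"jaw":0.8},{"xyz":[-0.124,0.081,-0.05],"roll":-33,"jaw":0.8},{"xyz":[-0.154,0.1,-0.055],"roll":-41,"jaw":0.8},{"xyz":[-0.18,0.117,-0.058],"roll":-47,"jaw":0.8},{"xyz":[-0.194,0.126,-0.058],"roll":-50,"jaw":0.8}]'
python3 - <<'E'
from h import *
T=pose(); s=env.state(); print(s['ee_pos'],s['ee_rot'],s['qpos'].round(1)); print(T[:3,:3].T@(np.array([441.7,201.9,168])-T[:3,3]))
E
```

```text
time_s: 11.3
ee_pos: [483.1, -23.5, 166.7]
ee_rot: [180.0, 0.0, -62.3]
force: [0.8, -0.3, -1.9]
gripper_width: 28.9
[483.09168945 -23.49699403 166.71837271] [ 1.79978753e+02  1.55770397e-02 -6.23003556e+01] [ -4.1  10.6 102.2   0.   67.2  58.2]
[-218.8064225   -68.12424606   -1.24740313]
```

```bash
python3 -m pendant '[{"xyz":[-0.02,-0.006,0],"roll":-4,"jaw":0.8},{"xyz":[-0.055,-0.017,0],"roll":-12,"jaw":0.8},{"xyz":[-0.095,-0.03,0],"roll":-21,"jaw":0.8},{"xyz":[-0.135,-0.042,0],"roll":-30,"jaw":0.8},{"xyz":[-0.175,-0.054,0],"roll":-39,"jaw":0.8},{"xyz":[-0.205,-0.064,0],"roll":-46,"jaw":0.8},{"xyz":[-0.219,-0.068,0],"roll":-50,"jaw":0.8},{"xyz":[-0.219,-0.068,0],"roll":-50,"jaw":0.8}]'
python3 -m pendant '[{"xyz":[0,0,0],"roll":0,"jaw":0.8},{"xyz":[0,0,0],"roll":0,"jaw":0.8},{"xyz":[0,0,0],"roll":0,"jaw":0.8},{"xyz":[0,0,0],"roll":0,"jaw":0.8},{"xyz":[0,0,0],"roll":0,"jaw":0.8},{"xyz":[0,0,0],"roll":0,"jaw":0.8},{"xyz":[0,0,0],"roll":0,"jaw":0.8},{"xyz":[0,0,0],"roll":0,"jaw":0.8}]'
cat > w.py <<'E'
import sys
from fit import *
f=sys.argv[1]
p,D,K,M=grab("wrist"); cv2.imwrite(f"pics/{f}.png",p); np.savez(f+".npz",D=D,K=K,M=M)
T=M@np.linalg.inv(env.camera_params("wrist")['hand_eye'])
P=cloud(K,M,D).reshape(-1,3); P=P[~np.isnan(P[:,0])]
u=np.array([.2147,.9767]); n=np.array([-u[1],u[0]]); a0=np.array([470.2,330.4])
al=(P[:,:2]-a0)@u; ac=(P[:,:2]-a0)@n
for b in range(-12,70,4):
    m=(al>=b)&(al<b+4)&(np.abs(ac)<32)&(P[:,2]>115)&(P[:,2]<185)
    if m.sum()>4: print(b,m.sum(),"across",ac[m].min().round(1),ac[m].max().round(1),"z",P[m,2].min().round(1),P[m,2].max().round(1))
m=(al>16)&(al<70)&(np.abs(ac)<24)&(P[:,2]>120)&(P[:,2]<180)
if m.sum()>50:
    q,e=tube(P[m],y0=330.4); print("tube at y=330.4 x,z:",q[0],q[2],"slopes",q[1],q[3],e,"yaw",90-np.degrees(np.arctan(q[1])))
Q=(P-T[:3,3])@T[:3,:3]
h=(np.abs(Q[:,0])<14)&(Q[:,1]<0)&(Q[:,1]>-50)&(Q[:,2]>-75)&(Q[:,2]<-40); H=Q[h]; nb=H[H[:,1]<-38]
print("lens y",np.percentile(H[:,1],[0,.5]),"nose x",nb[:,0].min(),nb[:,0].max(),"top",np.percentile(nb[:,2],1), "barrel top",np.percentile(H[(H[:,1]<-11)&(H[:,1]>-16)&(abs(H[:,0])<5)][:,2],[5,50]))
s=env.state(); print(s['ee_pos'],s['ee_rot'],s['gripper_width'],s['time_s'])
E
python3 w.py w5
```

```text
time_s: 12.3
ee_pos: [443.0, 200.9, 166.2]
ee_rot: [179.9, 0.0, -12.5]
force: [0.3, -0.4, -1.9]
gripper_width: 28.6
time_s: 13.3
ee_pos: [443.5, 200.5, 166.6]
ee_rot: [180.0, -0.0, -12.6]
force: [-0.2, 0.0, -2.1]
gripper_width: 28.8
-4 1110 across -21.0 21.5 z 116.7 163.4
0 543 across -24.0 24.5 z 126.6 164.4
4 36 across -23.9 24.5 z 143.9 154.1
lens y [-44.45048442 -44.29274455] nose x -6.686658313031033 8.502655531416952 top -60.95243526791173 barrel top [-68.56974669 -67.37021813]
[443.46952648 200.45178122 166.61149846] [ 1.79995829e+02 -2.74367987e-03 -1.25699235e+01] 28.733943428531248 13.35
```

View pics/w5.png

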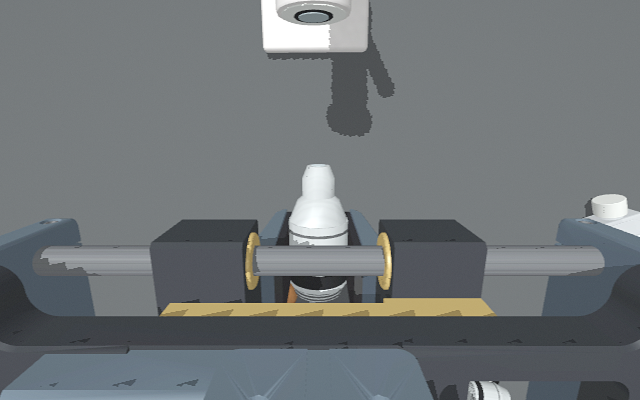

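The ring and glass are visible at the top, around (314,16), and the nose tip is at (318,165). Now I locate the glass disc precisely and compare the nose-tip row with the earlier view.

Run:
```python
from h import *
z=np.load("w5.npz"); D,K,M=z['D'],z['K'],z['M']; p=cv2.imread("pics/w5.png"); P=cloud(K,M,D)
print(p[10:24:2,314].tolist())
g=(p[:40,280:350].max(-1)<190).astype(np.uint8); n,l,st,c=cv2.connectedComponentsWithStats(g)
u=np.array([.2147,.9767]); nn=np.array([-u[1],u[0]]); a0=np.array([470.2,330.4])
for i in range(1,n):
    if st[i,4]<40: continue
    ys,xs=np.where(l==i); q=P[:40,280:350][ys,xs]; print(st[i],c[i]+[280,0],np.nanmedian(q,0).round(1),"along",(np.nanmedian(q,0)[:2]-a0)@u, "across",(np.nanmedian(q,0)[:2]-a0)@nn,"z",np.nanpercentile(q[:,2],[2,98]).round(1))
al=(P[...,:2]-a0)@u; ac=(P[...,:2]-a0)@nn
F=P[(al>-6)&(al<2)&(abs(ac)<26)&(P[...,2]>110)&(P[...,2]<160)]
A=np.c_[np.ones(len(F)),(F[:,:2]-a0)@nn,F[:,2]-141]; co=np.linalg.lstsq(A,(F[:,:2]-a0)@u,rcond=None)[0]; print("face plane along,yaw tilt deg,pitch",co[0],np.degrees(co[1:]),len(F),F[:,2].min())
for f in("w4","w5"):
    im=cv2.imread(f"pics/{f}.png").astype(int).sum(-1); print(f,im[158:172,318])
```

```text
[[38, 35, 34], [202, 199, 186], [128, 125, 115], [129, 127, 115], [132, 129, 117], [131, 128, 118], [102, 101, 92]]
[   0    0   70   40 1559] [318.25978191  14.35984606] [473.7 330.  144.5] along 0.3883385640545059 across -3.547078582013345 z [ 13.  162.4]
face plane along,yaw tilt deg,pitch -0.558465434869283 [-0.19221222  1.38752387] 1364 116.73670325591169
w4 [255 260 259 255 255 233 592 656 754 568 587 590 594 596]
w5 [375 369 373 375 366 361 636 654 685 690 722 718 721 724]
```

No slip: the nose tip is at the same row, 164, in both pictures. The ring face is square to yaw 77.6° within 0.2°, with its centre at about (469.9, 329.9, 141.6). The TCP target is (446.5, 226.2, 88.4).

```bash
python3 -m pendant '[{"xyz":[-0.0026,0,0.012],"roll":-0.2,"jaw":0.8},{"xyz":[-0.0026,0,0.03],"roll":-0.2,"jaw":0.8},{"xyz":[-0.0026,0,0.05],"roll":-0.2,"jaw":0.8},{"xyz":[-0.0026,0,0.068],"roll":-0.2,"jaw":0.8},{"xyz":[-0.0026,-0.006,0.078],"roll":-0.2,"jaw":0.8},{"xyz":[-0.0026,-0.016,0.0782],"roll":-0.2,"jaw":0.8},{"xyz":[-0.0026,-0.024,0.0782],"roll":-0.2,"jaw":0.8},{"xyz":[-0.0026,-0.0258,0.0782],"roll":-0.2,"jaw":0.8}]'
python3 -m pendant '[{"xyz":[0,0,0],"roll":0,"jaw":0.8},{"xyz":[0,0,0],"roll":0,"jaw":0.8},{"xyz":[0,0,0],"roll":0,"jaw":0.8},{"xyz":[0,0,0],"roll":0,"jaw":0.8},{"xyz":[0,0,0],"roll":0,"jaw":0.8},{"xyz":[0,0,0],"roll":0,"jaw":0.8},{"xyz":[0,0,0],"roll":0,"jaw":0.8},{"xyz":[0,0,0],"roll":0,"jaw":0.8}]'
python3 w.py w6
python3 - <<'E'
from h import *
p,D,K,M=grab("top"); np.savez("t6.npz",D=D,K=K,M=M)
a,D2,K2,M2=grab("scene"); P=cloud(K2,M2,D2)
u=np.array([.2147,.9767]); nn=np.array([-u[1],u[0]]); g=np.array([469.85,329.9])
al=(P[...,:2]-g)@u; ac=(P[...,:2]-g)@nn
m=(al>-125)&(al<-50)&(abs(ac)<16)&(P[...,2]>118)&(P[...,2]<165)
for b in range(-85,-54,5):
    k=m&(al>=b)&(al<b+5)
    if k.sum()>2: print(b,k.sum(),al[k].max().round(1),"ac",ac[k].min().round(1),ac[k].max().round(1),"z",P[k][:,2].min().round(1),P[k][:,2].max().round(1))
w=cv2.imread("pics/w6.png"); s=cv2.resize(a[200:300,380:500],(800,600)[:1]+(600,))
cv2.imwrite("pics/v6.png",np.hstack([cv2.resize(a[190:310,370:500],(430,400)),cv2.resize(w[:,140:500],(360,400))]))
E
```

```text
time_s: 14.35
ee_pos: [447.3, 227.2, 89.0]
ee_rot: [-179.9, -0.1, -12.3]
force: [0.1, -0.3, -2.1]
gripper_width: 28.8
time_s: 15.35
ee_pos: [446.6, 226.2, 88.4]
ee_rot: [180.0, 0.0, -12.4]
force: [-0.2, 0.7, -2.1]
gripper_width: 28.6
-4 2282 across -21.3 21.5 z 117.4 162.5
0 1327 across -24.2 24.5 z 127.7 165.9
4 72 across -24.2 24.7 z 143.9 154.8
lens y [-44.41945799 -44.2719823 ] nose x -6.637066430642063 8.544890523762144 top -61.156499668675366 barrel top [-68.46836516 -67.28745065]
[446.56392047 226.18564459  88.41970955] [ 1.79994657e+02 -3.90041166e-03 -1.23667875e+01] 28.96908242820748 15.4
-85 22 -80.0 ac -15.7 7.5 z 136.3 153.7
-80 15 -75.1 ac -12.5 4.9 z 132.3 152.9
-75 11 -70.1 ac -11.5 4.2 z 136.4 149.3
-70 10 -65.2 ac -8.6 -1.3 z 136.2 150.2
-65 12 -60.4 ac -10.2 2.2 z 136.7 150.2
```

View pics/v6.png

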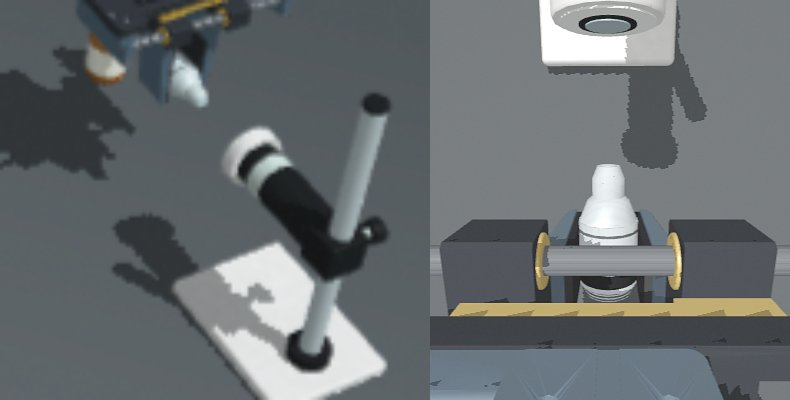

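Run:
```python
from h import *
z=np.load("w6.npz"); D,K,M=z['D'],z['K'],z['M']; p=cv2.imread("pics/w6.png"); P=cloud(K,M,D)
T=M@np.linalg.inv(env.camera_params("wrist")['hand_eye']); Q=(P-T[:3,3])@T[:3,:3]
for v in range(162,172): 
    r=p[v,295:340].max(-1)>190; u=np.flatnonzero(r)+295
    print(v,D[v,318].round(1),Q[v,318].round(1),(u.min(),u.max()) if len(u) else None)
# ring face / glass in tool frame
m=(D>0)&(abs(Q[...,0])<30)&(Q[...,1]<-95)&(Q[...,1]>-118)&(Q[...,2]>-80)&(Q[...,2]<-25)
q=Q[m]; print("ring x",q[:,0].min(),q[:,0].max(),"z",q[:,2].min(),q[:,2].max())
f=q[q[:,2]>-52]; print("face y med",np.median(f[:,1]), "y by z",[(k,np.median(q[(q[:,2]>=k)&(q[:,2]<k+5)][:,1]).round(1)) for k in range(-75,-28,5)])
# glass: central patch
for v in range(0,36,4): print(v,p[v,318].tolist(),Q[v,318].round(1))
print("obj band rows",[ (v,p[v,318].tolist()) for v in (225,)])
```

```text
162 293.3 [  1.1 -27.   87.5] None
163 294.5 [  1.1 -25.9  88.4] None
164 154.6 [  1.2 -44.3 -51.1] (np.int64(312), np.int64(323))
165 151.6 [  1.2 -44.2 -54.2] (np.int64(308), np.int64(328))
166 149.7 [  1.2 -44.  -56.1] (np.int64(307), np.int64(328))
167 147.6 [  1.2 -43.9 -58.3] (np.int64(307), np.int64(329))
168 147.0 [  1.2 -43.5 -59. ] (np.int64(307), np.int64(329))
169 147.8 [  1.2 -42.9 -58.4] (np.int64(306), np.int64(329))
170 147.3 [  1.2 -42.6 -59. ] (np.int64(306), np.int64(330))
171 147.7 [  1.2 -42.  -58.7] (np.int64(305), np.int64(330))
ring x -23.90081728128449 24.999080192010872 z -77.48900894169772 -29.019806560425774
face y med -106.40896459581477 y by z [(-75, np.float64(-107.5)), (-70, np.float64(-107.0)), (-65, np.float64(-106.6)), (-60, np.float64(-106.4)), (-55, np.float64(-106.0)), (-50, np.float64(-106.0)), (-45, np.float64(-106.4)), (-40, np.float64(-106.5)), (-35, np.float64(-106.5)), (-30, np.float64(-106.6))]
0 [225, 226, 226] [   1.2 -107.7  -76. ]
4 [162, 163, 164] [   1.2 -107.2  -73.7]
8 [162, 164, 161] [   1.2 -106.5  -71.6]
12 [165, 167, 164] [   1.2 -106.6  -66.6]
16 [42, 40, 38] [   1.2 -105.7  -64.7]
20 [191, 187, 174] [   1.1 -105.3  -60.9]
24 [132, 129, 118] [   1.1 -104.8  -57.3]
28 [132, 129, 118] [   1.1 -105.4  -48.7]
32 [131, 128, 117] [   1.1 -105.4  -42.1]
obj band rows [(225, [255, 254, 248])]
```

Run:
```python
from h import *
H=env.camera_params("wrist")['hand_eye']
for f in("w4","w5","w6"):
    z=np.load(f+".npz"); D,K,M=z['D'],z['K'],z['M']; Q=cloud(K,H,D); p=cv2.imread(f"pics/{f}.png")
    print(f); 
    for v in (164,165,166,167,169,172,180,190,205,215,225,235,240): 
        q=np.median(Q[v,314:323],0); r=np.flatnonzero(p[v,285:350].max(-1)>185)+285
        print(v,np.median(D[v,314:323]).round(1),q.round(1),r.min() if len(r) else None,r.max() if len(r) else None)
    print("fingers",np.median(D[225:235,262:270]).round(1),np.median(D[225:235,368:376]).round(1), "rod",np.median(D[255:265,300:340]).round(1))
```

```text
w4
164 154.2 [  1.2 -44.3 -51.5] 314 323
165 150.8 [  1.2 -44.3 -54.9] 308 327
166 150.1 [  1.2 -44.  -55.8] 308 328
167 147.8 [  1.2 -43.8 -58.2] 307 329
169 147.6 [  1.2 -43.  -58.6] 307 330
172 147.6 [  1.2 -41.6 -58.9] 305 331
180 147.0 [  1.2 -38.1 -60.4] 303 333
190 147.8 [  1.2 -33.4 -60.7] 303 333
205 147.2 [  1.2 -26.8 -63. ] 296 340
215 146.6 [  1.2 -22.4 -64.7] 292 344
225 146.2 [  1.2 -18.  -66.1] 290 346
235 145.8 [  1.2 -13.7 -67.6] 290 346
240 146.5 [  1.2 -11.2 -67.5] 290 346
fingers 144.5 144.7 rod 81.1
w5
164 154.5 [  1.2 -44.3 -51.2] 312 324
165 150.7 [  1.2 -44.3 -55. ] 308 328
166 150.1 [  1.2 -44.  -55.8] 307 328
167 147.5 [  1.2 -43.9 -58.5] 307 329
169 147.6 [  1.2 -43.  -58.6] 306 329
172 147.8 [  1.2 -41.6 -58.7] 305 330
180 146.7 [  1.2 -38.2 -60.7] 302 333
190 147.6 [  1.2 -33.4 -60.9] 302 331
205 147.3 [  1.2 -26.7 -62.9] 296 339
215 146.4 [  1.2 -22.5 -64.9] 292 342
225 145.8 [  1.2 -18.2 -66.5] 290 344
235 145.9 [  1.2 -13.6 -67.5] 293 344
240 145.8 [  1.2 -11.4 -68.1] 294 344
fingers 144.0 144.7 rod 81.2
w6
164 154.4 [  1.2 -44.3 -51.3] 312 324
165 150.8 [  1.2 -44.3 -55. ] 308 328
166 149.9 [  1.2 -44.  -56. ] 307 328
167 147.6 [  1.2 -43.9 -58.3] 307 329
169 147.9 [  1.2 -42.9 -58.3] 306 329
172 147.0 [nan nan nan] 305 330
180 146.4 [  1.2 -38.2 -61. ] 302 333
190 148.1 [  1.2 -33.3 -60.5] 302 331
205 146.9 [  1.2 -26.8 -63.3] 296 339
215 146.3 [  1.2 -22.5 -65. ] 292 343
225 145.5 [  1.2 -18.3 -66.8] 290 345
235 145.8 [  1.2 -13.7 -67.6] 293 344
240 146.3 [  1.2 -11.3 -67.7] 294 344
fingers 144.3 144.7 rod 81.2
```

Run:
```python
from h import *
z=np.load("t6.npz"); D,K,M=z['D'],z['K'],z['M']; P=cloud(K,M,D)
u=np.array([.2147,.9767]); nn=np.array([-u[1],u[0]]); g=np.array([469.85,329.9])
al=(P[...,:2]-g)@u; ac=(P[...,:2]-g)@nn
for lo,hi in((-90,-40),(-15,15)):
    m=(al>lo)&(al<hi)&(abs(ac)<26)&(P[...,2]>110)&(P[...,2]<175)
    for b in range(lo,hi,3):
        k=m&(al>=b)&(al<b+3)
        if k.sum()>1: print(b,k.sum(),"al",al[k].min().round(1),al[k].max().round(1),"ac",ac[k].min().round(1),ac[k].max().round(1),"z",P[k][:,2].min().round(1),P[k][:,2].max().round(1))
k=(al>-6)&(al<4)&(np.hypot(ac,P[...,2]-141.6)<20); print("glass/face med",np.median(al[k]),k.sum())
```

```text
-3 7 al -0.8 -0.1 ac -9.2 -0.9 z 135.6 148.3
0 60 al 0.2 2.9 ac -22.5 1.2 z 121.8 165.8
3 25 al 3.2 6.0 ac -24.2 4.0 z 136.0 165.7
6 23 al 6.0 9.0 ac -23.2 6.7 z 146.2 164.0
9 26 al 9.3 11.9 ac -24.7 10.2 z 137.1 165.7
12 22 al 12.0 15.0 ac -24.0 10.5 z 144.5 163.8
glass/face med 0.8724211612243781 50
```

The top view is blocked by the gripper. In the wrist view, which shows lens and glass together, the gap is about 61 mm and the lens is about 0.5 mm to one side. I make a small correction.

```bash
python3 -m pendant '[{"xyz":[-0.0004,-0.001,0],"roll":0,"jaw":0.8},{"xyz":[-0.0004,-0.001,0],"roll":0,"jaw":0.8},{"xyz":[-0.0004,-0.001,0],"roll":0,"jaw":0.8},{"xyz":[-0.0004,-0.001,0],"roll":0,"jaw":0.8},{"xyz":[-0.0004,-0.001,0],"roll":0,"jaw":0.8},{"xyz":[-0.0004,-0.001,0],"roll":0,"jaw":0.8},{"xyz":[-0.0004,-0.001,0],"roll":0,"jaw":0.8},{"xyz":[-0.0004,-0.001,0],"roll":0,"jaw":0.8}]'
python3 - <<'E'
from h import *
s=env.state(); print(s['ee_pos'],s['ee_rot'],np.abs(s['qvel']).max(),s['gripper_width']); env.job_done()
E
```

```text
time_s: 16.5
ee_pos: [446.3, 227.2, 88.4]
ee_rot: [180.0, -0.0, -12.4]
force: [0.8, -0.4, -2.6]
gripper_width: 29.0
[446.34687742 227.22480723  88.40033567] [ 1.79993367e+02 -4.88689180e-04 -1.23716520e+01] 0.10319284348411607 29.004744209406248
the job is handed in; nothing more can be done
```

The longest objective is held by its barrel in front of the inspection camera, and I handed the job in at 16.5 s with the arm at rest.

**First grasp missed:** the gripper's fingers end about 34 mm short of the stated TCP, so the first close passed over the barrel without touching it. I corrected for this and the second grasp held, with an opening of 29 mm. I gripped 2 mm behind mid barrel to keep the fingers off the nose.

**Last checks:**
- **Hold:** the objective is level and has not slipped. The nose tip was at the same picture row after the lift and at the last look before the final nudge.
- **Aim:** the axis is within about 0.2° of the camera's in yaw, and the height agrees to about 0.5 mm.
- **Gap:** before the last nudge the lens was about 61 mm from the glass and 0.5 mm to one side. I then moved it 1 mm forward and 0.4 mm sideways, and did not take another picture after that.

**Where readings disagreed:**
- **Gap:** estimates before the nudge ranged from 60.4 to 61.7 mm depending on the view and on whether I used the ring face or the glass.
- **Lens offset:** the wrist camera put the lens 44.3 mm ahead of the TCP, against 46 mm from the measurement in the cradle.
- **Axis height:** early fits gave 138 mm, but later ones gave about 141.6 mm, which I used.
- **Top view:** the gripper blocked it at the end, so it could not confirm the gap.

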